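Close the model jig and set its thumbscrew a quarter turn off the seat

TASK

The yellow jaw model is loaded on the blue tray of the clamp jig: push the tray fully home under the bridge, then turn the brass thumbscrew on the bridge clockwise until it seats. From there back it off (anticlockwise) a quarter turn for running clearance and finish still gripping it by its wing, keeping it still at that setting with the tray home, so that the locknut can be fitted; leave the loose things around the jig where they are.

Things in the scene. Friction and masses are not known exactly. Their poses are not given: they have to be found in the camera images.
- jig: Aluminium clamp jig fixed to the bench. Origin on the bench surface, under the thumbscrew's axis; z up, +x is the direction in which the tray slides home (away from the robot, within 0.35 rad). Base plate 124 mm wide, 12 mm thick, from jig x = -65 to +75 mm.
- bridge_top (a point): Centre of the top of the jig's bridge, on the thumbscrew's axis, 80 mm above the bench. The bridge is a level bar 26 mm (jig x) by 124 mm (jig y), underside 66 mm up, on two posts at jig y = +-54.5 mm; bolt heads over the posts reach 84 mm.
- tray (a joint): Blue sliding tray (77 mm wide; the yellow jaw model fixed on it reaches 48 mm above the bench). In m: 0 = fully home against the rear stop, grows as the tray comes out along jig -x, at most 0.06. About 2 N of friction, light damping; stays where it is left. Starts 30 to 55 mm out.
- tray_tab (a point): Centre of the front face (the face towards the robot) of the tray's upright push tab, 45 mm above the bench. The tab is 36 mm wide, 6 mm thick and stands from 14 to 62 mm above the bench. With the tray home the point lies at jig x = -88 mm, y = 0. Push it along jig +x.
- thumbscrew (a joint): Brass thumbscrew, vertical axis. In rad: 0 = seated (collar stands on the bridge, a hard stop), negative = backed off; clockwise from above increases it. A quarter turn off the seat is -1.57. Starts 0.8 to 2.0 rad backed off. Friction about 0.06 N m: stays where it is left. Rises 0.64 mm per rad as it is backed off.
- wing: The thumbscrew's flat brass wing: blade 44 mm long, 10 thick, 26 high, one end red. Origin at its centre, 113 mm above the bench when seated; below it an 8 mm thick neck, then a 20 mm wide collar with top at 86 mm. x along the blade, away from the red end; y across it. Seated, it lies along jig x, red end to the robot; its yaw = jig yaw minus joint value.
- jar_pink: Bystander: pink-capped powder jar, loose on the bench; origin at the centre of its underside. Leave it alone.
- jar_cream: Bystander: cream-capped powder jar, loose on the bench; origin at the centre of its underside. Leave it alone.
- upper_model: Bystander: yellow upper jaw model off the jig, loose on the bench; origin at the centre of its underside. Leave it alone.
- tin: Bystander: round tin with red lid, loose on the bench; origin at the centre of its underside. Leave it alone.
- wax: Bystander: pink wax block, loose on the bench; origin at the centre of its underside. Leave it alone.

How it is judged:
By the outcome, as a careful person would: the job done as asked, in the order asked, and still so for the second after the job is handed in, while the arm keeps its last pose, push and grip.
It also fails if it takes over 48 s, if anything falls off the work surface, if the arm or the gripper's body presses on something with over 40 N, if the wrist force passes 120 N, or if a joint passes its speed limit or range.

ROBOT

A 6-joint arm with a two-finger parallel gripper is mounted at the origin on a cart in front of the work surface, level with it; the furniture and walls round the work are solid. World frame = base frame: x ahead of the robot, y to its left, z up, the work surface at z = 0. Lengths are in mm, angles in rad, forces in N, time in s.
With the tool pointing down it reaches from about 275 to 1000 mm from the base axis. Payload 8.4 kg.
Tool frame: the origin (TCP) lies at the very end of the fingers, on their centre line; the grasp point (between the pads) lies 19 mm behind it; y points along the fingers, x is the direction in which the jaws open and shut, and the axes are right-handed (so a half turn about y gives the same grasp; the last joint's range is limited). The gripper opens to 85 mm and grips with 20 to 120 N. Pads are 22 mm wide; open, the fingers measure 114 mm over their backs; the gripper's body (76 mm by 85 mm) begins 54 mm behind the grasp point. The pads swing forward as they close: fully open they stand 13 mm farther back than shut.
Start: joints at [1.337, 0.353, 1.633, -0, 1.155, -0.002], TCP at [143.579, 608.287, 199.081] pointing down, gripper open.
Joint ranges: [-2.63, 2.63], [-0.92, 2.1], [0.06, 2.66], [-1.3, 4.44], [0, 2.69], [-3.02, 3.02]. Speed limits (rad/s): [2.22, 2.22, 2.79, 3.14, 3.14, 3.14].

INTERFACE

Orientations are given as [roll, pitch, yaw] about the fixed x, y, z axes, in that order (R = Rz(yaw) Ry(pitch) Rx(roll)).
In Python, from rig import r gives the robot as it stands.
- The arm moves only by the tool servo_tool, never from a script. Its argument "motion" is a list of rows, each a list of 7 numbers: the opening, from -1 (shut) to 1 (fully open), then the shift along the tool's x, y, z in m, then the turn, a rotation vector about the tool's x, y, z in units of 10 degrees (1.0 is 10 degrees). A call has 1 to 12 rows; each row is the pose to reach, as a shift and turn from the pose commanded when the call began, along the tool's axes at that moment; what a row does not reach only later rows make up. A row lasts 1/8 s, in which the tool goes at most 62.5 mm and 10.7 degrees, less where a joint would pass 70% of its speed; a pose out of reach is approached as far as the arm can. A call with a gripper value outside its range is refused whole. The fingers move at their own pace and stop on an object; "grip_force" is the grip in N (left out, the last holds). Time passes only in rows, so rows that repeat a pose let the fingers close. It gives the time, the measured TCP pose, the force and the opening at its end, in the units of the state.
- r.sense(): the state, without advancing time (a new reading comes with each control period).
- r.grab_frame(name): name is "side" or "top"; returns the picture (420x560x3 uint8, red, green, blue); there is no depth.
- r.calibration(name): a dict with "fx", "fy", "cx", "cy" (pixels), "R" (3x3) and "t" (3): a world point X has camera coordinates R X + t. Camera axes: x right, y down, z forward; pixel columns grow to the right and rows downward; lengths in mm; the calibration is good to about 2 mm. A picture is of the moment at which its call begins. calibration takes no time and is no camera call.
- r.sign_off(): hands the job in, once; it reports no verdict.
The state is a dict: "clock": time; "qpos": joint angles; "qvel": joint speeds; "joint_efforts": joint torques, N m; "eef_pos": TCP position; "tcp_rot": TCP orientation; "contact_force": force on the tool from outside, world axes, zero at the start; "wrist_torque": the same for the moment, N m; "opening": opening from 0.0 (shut) to 1.0 (fully open).
Only numpy, scipy, OpenCV 4.12 (cv2) and the standard library are available. Lean on these libraries where they do the work, as an engineer would, in place of code of your own. Each camera call takes 0.05 s, during which the arm holds its last target. There are 200 camera calls.

## Working session

There is one attempt and no reset: what is moved stays moved. The work goes in short steps, Python scripts to look and compute and a tool call to move; the robot and the scene stay as the last step left them, time stands still between calls to the robot, and variables do not carry over. Pictures are saved under pics/ and viewed, on a budget of 10 in all, crops included, one or two more only if the job needs it, and the job is handed in when it is done.

Besides the shell and the picture viewer there is one more tool, called after "Request:" in YAML: its name, and indented under it one key for each argument. servo_tool: Moves the arm, as the interface text tells. Its arguments: {"type":"object","properties":{"motion":{"type":"array","items":{"type":"array","items":{"type":"number"}}},"grip_force":{"type":"number"}},"required":["motion"]}

```bash
mkdir -p pics; ls
python3 - <<'E'
from rig import r
import cv2,numpy as np
s=r.sense();print(s)
for n in("side","top"):
    im=r.grab_frame(n);cv2.imwrite(f"pics/{n}0.png",im[:,:,::-1]);c=r.calibration(n);print(n,c, "campos",-np.array(c['R']).T@np.array(c['t']))
a=cv2.imread("pics/side0.png");b=cv2.imread("pics/top0.png")
E
```

```text
pics
{'clock': 0.0, 'qpos': array([ 1.33658942e+00,  3.53653931e-01,  1.63411439e+00,  1.78517907e-05,
        1.15518414e+00, -2.42525001e-03]), 'qvel': array([-0.00147185, -0.00126346,  0.00014045,  0.00049381, -0.00040523,
        0.00078808]), 'joint_efforts': array([ 2.70421348e-03, -6.05224514e+01, -3.42092407e+01,  4.75229572e-04,
        8.97443038e-03,  6.73384676e-06]), 'eef_pos': array([143.46257622, 607.79506757, 198.36653778]), 'tcp_rot': array([-1.57077671e+00,  1.35976924e-03,  1.33900746e+00]), 'contact_force': array([-0.82406917, -0.23510787,  0.2067139 ]), 'wrist_torque': array([ 0.01796902, -0.03304375,  0.05259747]), 'opening': 1.0010571408834734}
side {'fx': 439.33952566416656, 'fy': 439.33952566416656, 'cx': 273.5676376295002, 'cy': 219.01416732309718, 'R': array([[ 0.97815161, -0.20775979,  0.00743584],
       [-0.10266012, -0.51381709, -0.85173523],
       [ 0.18077699,  0.83236282, -0.52391966]]), 't': array([-520.1361265 ,   73.84812962, 1050.49245393])} campos [ 326.44838471 -944.50980434  617.14035171]
top {'fx': 465.20416713925385, 'fy': 465.20416713925385, 'cx': 278.46298236692587, 'cy': 207.939271959413, 'R': array([[ 1.69792903e-02, -9.99855808e-01, -2.57520456e-04],
       [-9.81184093e-01, -1.66126687e-02, -1.92358505e-01],
       [ 1.92326491e-01,  3.51878588e-03, -9.81324686e-01]]), 't': array([-167.90989961,  502.67803598, 1082.40722115])} campos [ 287.89510146 -163.34362395 1158.84408171]
```

View pics/side0.png

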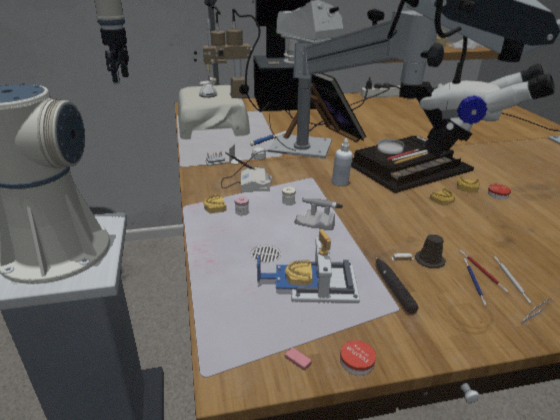

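View pics/top0.png

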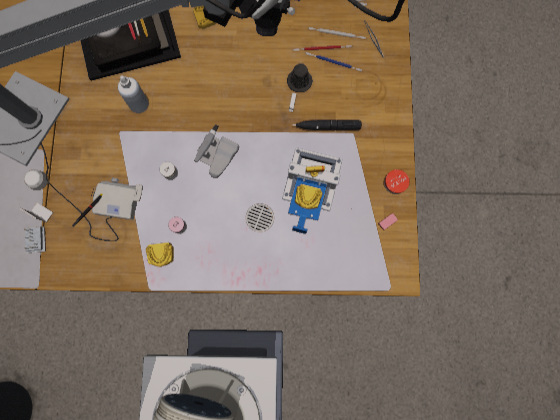

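Both views show the jig: in the top view the bridge and wing are near (315,170) and the tab near (300,228). In the side view the bridge is near (323,270) and the tab near (262,268).

```bash
cat > h.py <<'E'
from rig import r
import cv2,numpy as np
C={n:r.calibration(n) for n in("side","top")}
def ray(n,u,v):
    c=C[n];R=np.array(c['R']);o=-R.T@np.array(c['t']);return o,R.T@np.array([(u-c['cx'])/c['fx'],(v-c['cy'])/c['fy'],1])
def plane(n,u,v,z):
    o,d=ray(n,u,v);return o+d*(z-o[2])/d[2]
def proj(n,X):
    c=C[n];p=np.array(c['R'])@np.array(X,float)+np.array(c['t']);return np.array([c['fx']*p[0]/p[2]+c['cx'],c['fy']*p[1]/p[2]+c['cy']])
E
python3 - <<'E'
import cv2,numpy as np
a=cv2.imread("pics/side0.png")[225:305,245:365];b=cv2.imread("pics/top0.png")[140:240,270:350]
a=cv2.resize(a,None,fx=5,fy=5,interpolation=cv2.INTER_CUBIC)[:, :480+120]
b=cv2.resize(b,None,fx=6,fy=6,interpolation=cv2.INTER_CUBIC)
cv2.imwrite("pics/sc.png",a);cv2.imwrite("pics/tc.png",b)
E
```

```text
(no output)
```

View pics/tc.png

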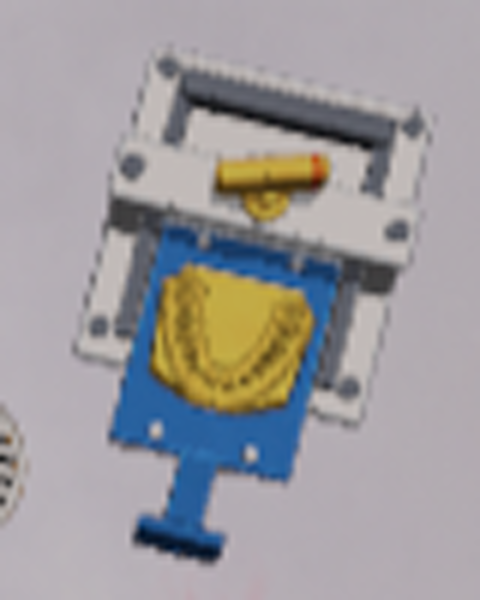

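View pics/sc.png

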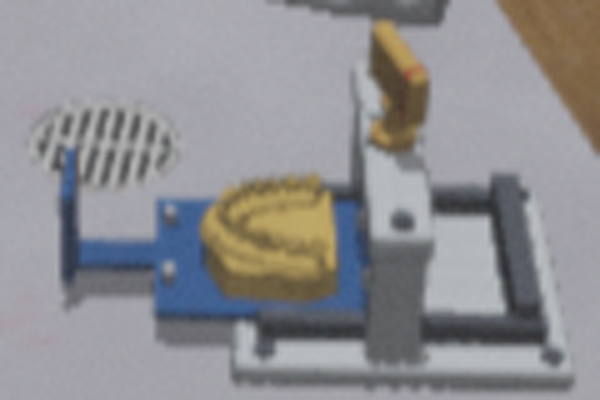

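The crops show the bridge bolts at (132,166) and (397,231) in the top crop. The wing runs from (217,175) to its red end at (327,168), on the right, and the tab's top edge runs from about (140,522) to (222,545). I'll cast rays to turn these into positions.

Run:
```python
from h import *
t=lambda u,v,z:plane("top",270+(u+.5)/6-.5,140+(v+.5)/6-.5,z)
a=t(132,166,84);b=t(397,231,84);m=(a+b)/2;d=a-b
yaw=np.arctan2(-d[0],d[1]);print("bolts",a,b,"span",np.linalg.norm(d),"mid",m,"jigyaw",yaw)
for p in ((167,66),(412,125),(99,327),(347,387)):print(t(*p,14))
ex=np.array([np.cos(yaw),np.sin(yaw),0])
# wing by colour
im=cv2.imread("pics/top0.png");hsv=cv2.cvtColor(im,cv2.COLOR_BGR2HSV)
R=hsv[160:176,300:330]
mk=(R[:,:,1]>110)&((R[:,:,0]<32))
ys,xs=np.nonzero(mk);keep=ys<12.5;ys=ys+160;xs=xs+300
for y in range(160,176):print(y,''.join('#' if mk[y-160,x] else '.' for x in range(30)))
# tab
e0=t(140,520,62);e1=t(222,543,62);print("tab",e0,e1,np.linalg.norm(e1-e0));c=(e0+e1)/2
o=np.array([m[0],m[1],0]);ey=np.array([-ex[1],ex[0],0])
print("tab in jig",(c-o)@ex,(c-o)@ey)
# side check of bridge bolt (404,221) z84
print("side bolt",plane("side",245+404.5/5-.5,225+221.5/5-.5,84))
# bystanders
for n,(u,v,z) in dict(grille=(260,217,0),).items():print(n,plane("top",u,v,z))
```

```text
bolts [ 598.39403325 -189.22832631   84.        ] [ 573.39430464 -294.83148327   84.        ] span 108.52194796234194 mid [ 585.89416894 -242.02990479   84.        ] jigyaw -0.2324534179901785
[ 663.27411402 -205.38957513   14.        ]
[ 638.76296278 -310.10373659   14.        ]
[ 548.20623556 -177.853331     14.        ]
[ 524.2190213  -282.01492468   14.        ]
160 ..............................
161 ..............................
162 ..............................
163 ..............................
164 ..............................
165 ..............................
166 ..............##########......
167 ......###################.....
168 ......###################.....
169 ......###################.....
170 ......##################......
171 ......################........
172 ..........########............
173 ...........#######............
174 ...........#######............
175 ...........######.............
tab [ 458.96393329 -194.62187533   62.        ] [ 450.28810211 -227.2504892    62.        ] 33.76235314324102
tab in jig -134.9005070259814 0.017757733648562125
side bolt [ 571.30218794 -299.44647449   84.        ]
grille [ 490.87696254 -112.90183848    0.        ]
```

Request:
servo_tool:
  motion:
    - [-1,-0.725,0,-0.441,0,0,0]
    - [-1,-0.725,0,-0.441,0,0,0]
    - [-1,-0.725,0,-0.441,0,0,0]
    - [-1,-0.725,0,-0.441,0,0,0]
    - [-1,-0.725,0,-0.441,0,0,0]
    - [-1,-0.725,0,-0.441,0,0,0]
    - [-1,-0.725,0,-0.441,0,0,0]
    - [-1,-0.725,0,-0.441,0,0,0]
    - [-1,-0.725,0,-0.441,0,0,0]
    - [-1,-0.725,0,-0.441,0,0,0]
    - [-1,-0.725,0,-0.441,0,0,0]
    - [-1,-0.725,0,-0.441,0,0,0]
  grip_force: 60

```text
clock: 1.6
eef_pos: [375.9, -107.2, 199.3]
tcp_rot: [-1.572, -0.0, 1.338]
contact_force: [1.5, 0.2, 1.1]
opening: -0.001
```

Request:
servo_tool:
  motion:
    - [-1,-0.08,0,-0.048,0,0,0]
    - [-1,-0.08,0,-0.048,0,0,0]
    - [-1,-0.08,0,-0.048,0,0,0]
    - [-1,-0.08,0.08,-0.048,0,0,0]
    - [-1,-0.08,0.162,-0.048,0,0,0]
    - [-1,-0.08,0.162,-0.048,0,0,0]
    - [-1,-0.08,0.162,-0.048,0,0,0]
    - [-1,-0.08,0.162,-0.048,0,0,0]

```text
clock: 2.6
eef_pos: [404.7, -193.5, 38.3]
tcp_rot: [-1.572, 0.0, 1.34]
contact_force: [0.0, -0.3, 0.2]
opening: -0.001
```

Request:
servo_tool:
  motion:
    - [-1,-0.005,0,-0.015,0,0,0]
    - [-1,-0.005,0,-0.025,0,0,0]
    - [-1,-0.005,0,-0.033,0,0,0]
    - [-1,-0.005,0,-0.041,0,0,0]
    - [-1,-0.005,0,-0.049,0,0,0]
    - [-1,-0.005,0,-0.057,0,0,0]
    - [-1,-0.005,0,-0.064,0,0,0]
    - [-1,-0.005,0,-0.07,0,0,0]
    - [-1,-0.005,0,-0.074,0,0,0]
    - [-1,-0.005,0,-0.076,0,0,0]
    - [-1,-0.005,0,-0.078,0,0,0]
    - [-1,-0.005,0,-0.08,0,0,0]

```text
clock: 4.1
eef_pos: [480.7, -217.0, 37.1]
tcp_rot: [-1.571, -0.0, 1.339]
contact_force: [1.2, -0.2, -0.3]
opening: 0.002
```

Request:
servo_tool:
  motion:
    - [-1,0,0,-0.002,0,0,0]
    - [-1,0,0,-0.004,0,0,0]
    - [-1,0,0,-0.006,0,0,0]
    - [-1,0,0,-0.008,0,0,0]

```text
clock: 4.6
eef_pos: [488.6, -218.9, 37.1]
tcp_rot: [-1.571, 0.0, 1.339]
contact_force: [-0.1, -0.2, -0.4]
opening: -0.001
```

Run:
```python
from h import *
im=r.grab_frame("side")[:,:,::-1];t=r.grab_frame("top")[:,:,::-1]
a=cv2.resize(im[215:305,235:365],None,fx=3.2,fy=3.2,interpolation=cv2.INTER_CUBIC);b=cv2.resize(t[140:240,265:350],None,fx=2.88,fy=2.88,interpolation=cv2.INTER_CUBIC)
a=a[:288];b=b[:288];cv2.imwrite("pics/p5.png",np.hstack([a,b]));print(a.shape,r.sense()['contact_force'])
```

```text
(288, 416, 3) [ 0.03701114 -0.09710354 -0.1988766 ]
```

View pics/p5.png

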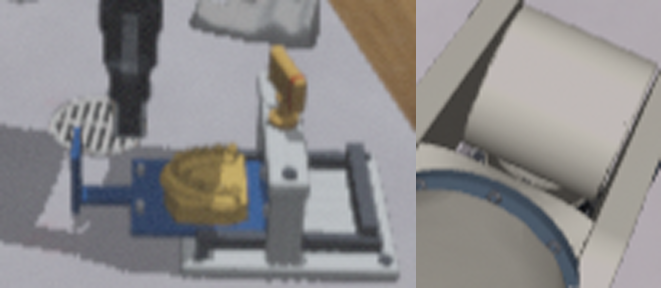

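The fingers have gone past beside the tab: the tip is at about (130,132) in the crop, the tab at (75,170), and the tray hasn't moved. I'll compare the projections.

Run:
```python
from h import *
s=r.sense();print(s['eef_pos'],proj("side",s['eef_pos']))
o=np.array([586,-242,0.]);yaw=-.2325;ex=np.array([np.cos(yaw),np.sin(yaw),0]);ey=np.array([-ex[1],ex[0],0]);ez=np.array([0,0,1.])
print("proj: tab(-136,0,45)",proj("side",o-136*ex+45*ez),"bolts",proj("side",o+54.5*ey+84*ez),proj("side",o-54.5*ey+84*ez),"base corner",proj("side",o-65*ex-62*ey+12*ez),proj("side",o+75*ex-62*ey+12*ez))
# tab from side via plane z=62 top of tab: crop (75,128)
print("seen tab top",235+75/3.2,215+128/3.2,plane("side",235+75/3.2,215+128/3.2,62))
print("seen tip",235+130/3.2,215+133/3.2, plane("side",275.6,256.5,37))
```

```text
[ 488.80404655 -218.92672115   37.08586576] [275.3247481 268.0335945]
proj: tab(-136,0,45) [258.37373575 264.75159985] bolts [321.85551671 236.42831598] [325.75460881 267.30234035] base corner [291.69504189 296.93298668] [360.46480563 298.39769122]
seen tab top 258.4375 255.0 [ 456.07100559 -199.17177258   62.        ]
seen tip 275.625 256.5625 [ 498.13240992 -178.62272963   37.        ]
```

Run:
```python
from h import *
print("start proj",proj("side",[143.5,607.8,198.4]))
for z in (37,50,60,65,70):print(z,proj("side",[488.8,-218.9,z]))
im=r.grab_frame("side")[:,:,::-1]
a=cv2.resize(im[190:275,235:330],None,fx=6,fy=6,interpolation=cv2.INTER_CUBIC)
for z in (37,62):
    u,v=proj("side",[488.8,-218.9,z]);cv2.circle(a,(int((u-235)*6),int((v-190)*6)),4,(0,0,255),-1)
b=cv2.imread("pics/side0.png")[20:90,80:140];b=cv2.resize(b,None,fx=3.5,fy=510/70)
b=cv2.resize(cv2.imread("pics/side0.png")[20:90,95:130],None,fx=6,fy=6,interpolation=cv2.INTER_CUBIC);b=cv2.copyMakeBorder(b,0,90,0,0,0)
cv2.imwrite("pics/p6.png",np.hstack([a,b]))
```

```text
start proj [123.62250863  93.55802417]
37 [275.31986651 268.05815727]
50 [275.37833625 263.18895795]
60 [275.42389876 259.39463761]
65 [275.44687406 257.48131719]
70 [275.46998021 255.55710058]
```

View pics/p6.png

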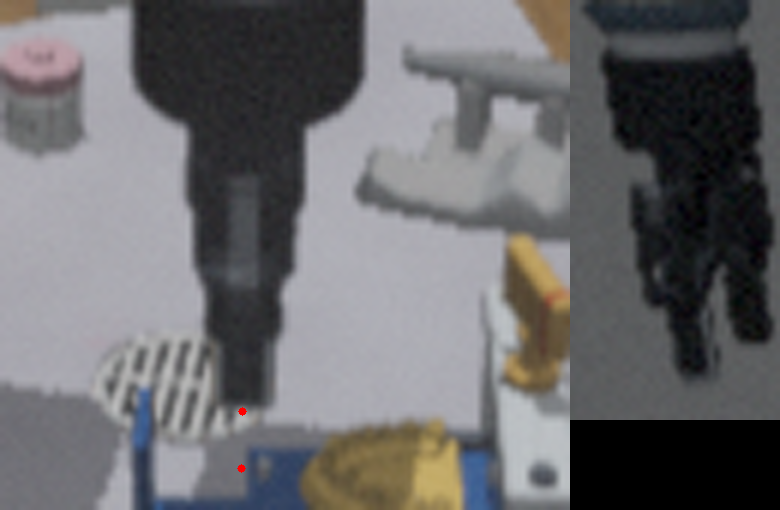

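The fingertips show about 25 mm above the reported TCP point, so they probably passed just over the tab. A sideways offset would also fit this view. I'll lift, retreat, go 25 mm lower and retry gently, which will settle which it is.

Request:
servo_tool:
  motion:
    - [-1,0,-0.03,0,0,0,0]
    - [-1,0,-0.03,0.04,0,0,0]
    - [-1,0,-0.03,0.085,0,0,0]
    - [-1,0,-0.03,0.085,0,0,0]
    - [-1,0,0,0.085,0,0,0]
    - [-1,0,0.022,0.085,0,0,0]
    - [-1,0,0.022,0.085,0,0,0]

```text
clock: 5.62
eef_pos: [405.4, -199.0, 14.1]
tcp_rot: [-1.569, -0.001, 1.339]
contact_force: [0.1, 0.1, 1.3]
opening: -0.001
```

Run:
```python
from h import *
s=r.sense();p=s['eef_pos'];print(p,s['contact_force'])
im=r.grab_frame("side")[:,:,::-1]
a=cv2.resize(im[205:295,225:345],None,fx=6,fy=6,interpolation=cv2.INTER_CUBIC)
for z in (0,25):
    u,v=proj("side",p+[0,0,z]);cv2.circle(a,(int((u-225)*6),int((v-205)*6)),4,(0,0,255),-1)
cv2.imwrite("pics/p7.png",a)
```

```text
[ 405.39997275 -199.03375631   14.06843111] [0.10717129 0.08320895 1.33775541]
```

View pics/p7.png

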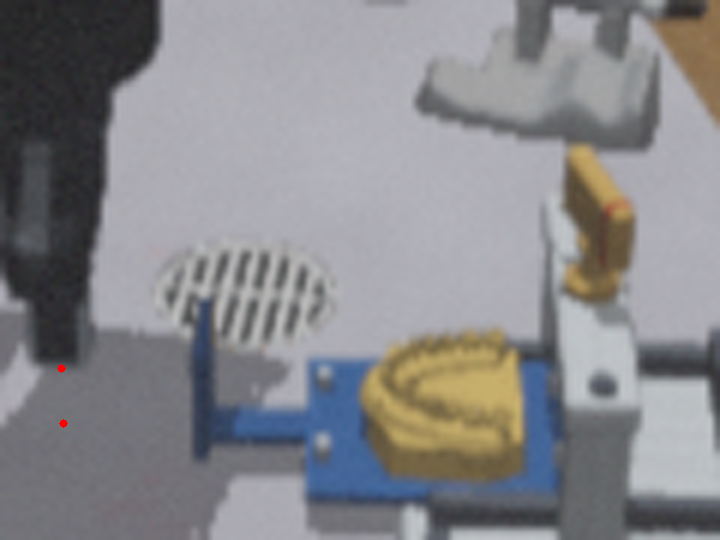

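The tip is at crop (62,362), level with the middle of the tab (rows 300–455) and about 37 mm short of it. Pushing now.

Request:
servo_tool:
  motion:
    - [-1,0,0,-0.015,0,0,0]
    - [-1,0,0,-0.028,0,0,0]
    - [-1,0,0,-0.034,0,0,0]
    - [-1,0,0,-0.04,0,0,0]
    - [-1,0,0,-0.045,0,0,0]
    - [-1,0,0,-0.05,0,0,0]

```text
clock: 6.42
eef_pos: [454.3, -210.7, 15.0]
tcp_rot: [-1.57, -0.0, 1.339]
contact_force: [-2.1, 0.8, 1.8]
opening: -0.0
```

Contact is about 2.2 N, so the tab is being pushed.

Request:
servo_tool:
  motion:
    - [-1,0,0,-0.006,0,0,0]
    - [-1,0,0,-0.012,0,0,0]
    - [-1,0,0,-0.018,0,0,0]
    - [-1,0,0,-0.023,0,0,0]
    - [-1,0,0,-0.027,0,0,0]
    - [-1,0,0,-0.03,0,0,0]
    - [-1,0,0,-0.032,0,0,0]

```text
clock: 7.3
eef_pos: [485.7, -218.2, 15.0]
tcp_rot: [-1.571, 0.0, 1.339]
contact_force: [-2.4, -0.7, -0.5]
opening: 0.004
```

Request:
servo_tool:
  motion:
    - [-1,0,0,-0.001,0,0,0]
    - [-1,0,0,-0.002,0,0,0]

```text
clock: 7.55
eef_pos: [487.5, -218.6, 15.0]
tcp_rot: [-1.571, 0.0, 1.339]
contact_force: [-1.4, -1.1, -0.3]
opening: -0.001
```

Request:
servo_tool:
  motion:
    - [-1,0,0,-0.001,0,0,0]
    - [-1,0,0,-0.002,0,0,0]

```text
clock: 7.8
eef_pos: [489.5, -219.1, 15.1]
tcp_rot: [-1.571, 0.0, 1.339]
contact_force: [-1.8, -0.3, -1.0]
opening: -0.001
```

Request:
servo_tool:
  motion:
    - [-1,0,0,-0.001,0,0,0]
    - [-1,0,0,-0.002,0,0,0]

```text
clock: 8.05
eef_pos: [489.4, -219.0, 14.9]
tcp_rot: [-1.567, -0.0, 1.339]
contact_force: [-12.2, -0.9, 9.1]
opening: -0.003
```

Request:
servo_tool:
  motion:
    - [-1,0,0,-0.001,0,0,0]
    - [-1,0,0,-0.002,0,0,0]

```text
clock: 8.3
eef_pos: [489.4, -218.8, 14.7]
tcp_rot: [-1.563, -0.001, 1.339]
contact_force: [-18.9, 1.4, 12.6]
opening: 0.003
```

Request:
servo_tool:
  motion:
    - [-1,0,0,-0.001,0,0,0]
    - [-1,0,0,-0.002,0,0,0]

```text
clock: 8.55
eef_pos: [489.3, -218.7, 14.4]
tcp_rot: [-1.559, -0.001, 1.339]
contact_force: [-22.9, 1.2, 18.0]
opening: -0.002
```

The force climbs with no further travel at jig x ≈ -99, so the tray is home. Next I'll retreat, lift, and move above the screw, turning to the wing's yaw (about 1.62, so tool yaw about 0.06).

Request:
servo_tool:
  motion:
    - [1,0,0,0.02,0,0,0]
    - [1,0,0,0.035,0,0,0]
    - [1,0,-0.06,0.035,0,0,0]
    - [1,0,-0.12,0.035,0,0,0]
    - [1,0,-0.16,0.02,0,1,0]
    - [1,0,-0.16,-0.03,0,2,0]
    - [1,0,-0.16,-0.08,0,3,0]
    - [1,0,-0.16,-0.093,0,4,0]
    - [1,0,-0.16,-0.093,0,5,0]
    - [1,0,-0.16,-0.093,0,6,0]
    - [1,0,-0.16,-0.093,0,7,0]
    - [1,0,-0.16,-0.093,0,7.3,0]

```text
clock: 10.05
eef_pos: [586.3, -241.8, 175.3]
tcp_rot: [-1.571, -0.001, 0.061]
contact_force: [0.7, -0.0, 0.3]
opening: 0.997
```

Request:
servo_tool:
  motion:
    - [1,0,0,0,0,0,0]
    - [1,0,0,0,0,0,0]

```text
clock: 10.3
eef_pos: [586.1, -241.9, 175.2]
tcp_rot: [-1.571, -0.001, 0.066]
contact_force: [0.4, 0.9, -0.6]
opening: 0.999
```

Run:
```python
from h import *
s=r.sense();p=s['eef_pos'];print(p,s['tcp_rot'],s['qpos'],s['contact_force'])
im=r.grab_frame("side")[:,:,::-1];cv2.imwrite("pics/s8.png",im)
a=cv2.resize(im[185:295,250:370],None,fx=5,fy=5,interpolation=cv2.INTER_CUBIC)
for z in (0,25):
    u,v=proj("side",p+[0,0,z]);cv2.circle(a,(int((u-250)*5),int((v-185)*5)),4,(0,0,255),-1)
cv2.imwrite("pics/p8.png",a)
```

```text
[ 586.05694031 -241.85489871  175.23148916] [-1.57099242e+00 -5.44501072e-04  6.61999947e-02] [-3.93795708e-01  3.88790722e-01  1.63651733e+00  7.35002127e-05
  1.11570965e+00 -4.60027936e-01] [ 0.4015743   0.9204709  -0.61620042]
```

View pics/p8.png

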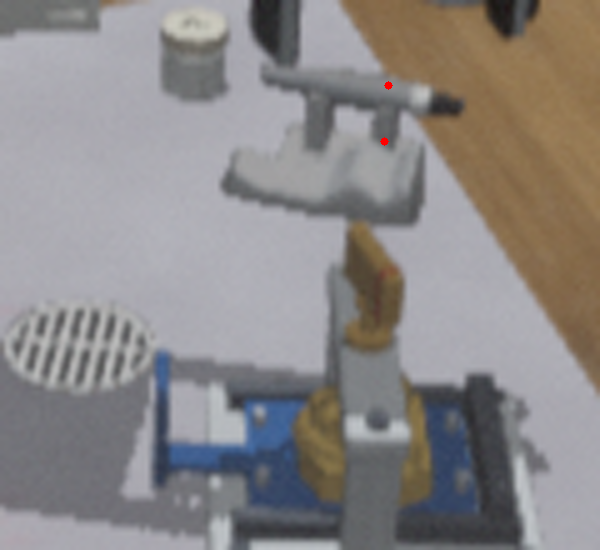

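The tray is home. The open fingertips at crop (280,55) and (512,35) straddle the axis evenly, with the wing at (375,275). Descending and gripping.

Request:
servo_tool:
  motion:
    - [1,0,0.04,0,0,0,0]
    - [1,0,0.08,0,0,0,0]
    - [1,0,0.1,0,0,0,0]
    - [1,0,0.106,0,0,0,0]
    - [1,0,0.106,0,0,0,0]

```text
clock: 10.98
eef_pos: [586.5, -242.1, 69.7]
tcp_rot: [-1.571, -0.001, 0.065]
contact_force: [-0.2, 0.3, -0.0]
opening: 0.999
```

Request:
servo_tool:
  motion:
    - [-1,0,0,0,0,0,0]
    - [-1,0,0,0,0,0,0]
    - [-1,0,0,0,0,0,0]
    - [-1,0,0,0,0,0,0]
    - [-1,0,0,0,0,0,0]
    - [-1,0,0,0,0,0,0]
    - [-1,0,0,0,0,0,0]
    - [-1,0,0,0,0,0,0]
  grip_force: 40

```text
clock: 11.98
eef_pos: [585.9, -241.9, 69.3]
tcp_rot: [-1.571, 0.0, 0.065]
contact_force: [-2.4, 0.5, 5.6]
opening: 0.106
```

Run:
```python
from h import *
s=r.sense();p=s['eef_pos'];print(p,s['tcp_rot'],s['contact_force'],s['wrist_torque'])
im=r.grab_frame("side")[:,:,::-1]
a=cv2.resize(im[215:285,275:365],None,fx=6,fy=6,interpolation=cv2.INTER_CUBIC)
cv2.imwrite("pics/p9.png",a)
```

```text
[ 585.85017243 -241.88867533   69.31106413] [-1.57088625e+00  2.93954327e-05  6.49054089e-02] [-2.4014299   0.45168129  5.57335133] [0.11130182 0.40915208 0.03859571]
```

View pics/p9.png

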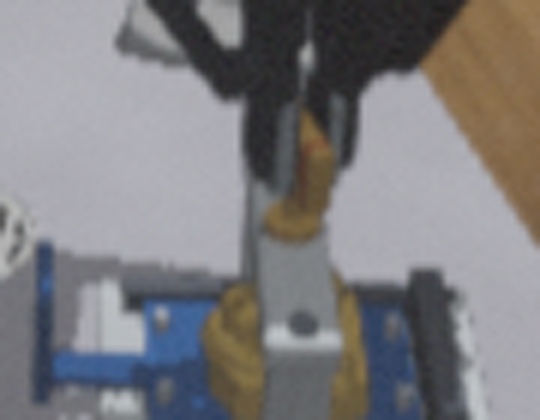

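The blade is gripped (opening 0.106, about 9 mm) and side forces are small. The wing yaw is about 1.636, so q is about -1.87. Turning clockwise.

Request:
servo_tool:
  motion:
    - [-1,0,0.0001,0,0,0.9,0]
    - [-1,0,0.0002,0,0,1.8,0]
    - [-1,0,0.0003,0,0,2.7,0]
    - [-1,0,0.0004,0,0,3.6,0]
    - [-1,0,0.0005,0,0,4.5,0]
    - [-1,0,0.0006,0,0,5.4,0]

```text
clock: 12.78
eef_pos: [586.0, -241.9, 68.7]
tcp_rot: [-1.571, -0.0, -0.883]
contact_force: [-1.9, -0.2, 6.1]
opening: 0.108
```

Request:
servo_tool:
  motion:
    - [-1,0,0.0001,0,0,0.9,0]
    - [-1,0,0.0002,0,0,1.8,0]
    - [-1,0,0.0003,0,0,2.7,0]
    - [-1,0,0.0004,0,0,3.6,0]
    - [-1,0,0.0005,0,0,4.3,0]
    - [-1,0,0.0005,0,0,4.6,0]

```text
clock: 13.52
eef_pos: [586.0, -242.1, 68.2]
tcp_rot: [-1.571, -0.0, -1.683]
contact_force: [-0.9, -0.2, 4.8]
opening: 0.11
```

Run:
```python
from h import *
s=r.sense();print(s['eef_pos'],s['tcp_rot'],s['contact_force'],s['wrist_torque'],s['joint_efforts'][5],s['qpos'][5])
```

```text
[ 585.99462522 -242.05227557   68.20600025] [-1.57051696e+00 -3.66159544e-04 -1.68300789e+00] [-0.92206116 -0.19800482  4.80099986] [-0.11425285  0.29439554  0.08135382] -0.16182124614715576 1.2892979435643144
```

Request:
servo_tool:
  motion:
    - [-1,0,0,0,0,0.25,0]
    - [-1,0,0.0001,0,0,0.5,0]
    - [-1,0,0.0001,0,0,0.5,0]

```text
clock: 13.9
eef_pos: [586.0, -242.1, 68.2]
tcp_rot: [-1.57, -0.0, -1.768]
contact_force: [-2.1, -0.1, 4.7]
opening: 0.11
```

```bash
cat > st.py <<'E'
from h import *
s=r.sense();print(s['clock'],s['eef_pos'],s['tcp_rot'],s['contact_force'],s['wrist_torque'],s['joint_efforts'][5],s['opening'])
E
python3 st.py
```

```text
13.9 [ 586.02458317 -242.09485692   68.16920567] [-1.57039146e+00 -3.16168552e-04 -1.76836031e+00] [-2.14260793 -0.12843449  4.6558165 ] [-0.12363065  0.38918969 -0.0502472 ] 0.22691296879202127 0.10992915512097852
```

Request:
servo_tool:
  motion:
    - [-1,0,0,0,0,0.15,0]
    - [-1,0,0,0,0,0.3,0]
    - [-1,0,0,0,0,0.3,0]

```text
clock: 14.28
eef_pos: [586.0, -242.1, 68.1]
tcp_rot: [-1.57, -0.0, -1.82]
contact_force: [-1.1, -0.9, 4.6]
opening: 0.109
```

```bash
python3 st.py
```

```text
14.275 [ 585.99742358 -242.07962055   68.12383089] [-1.57044265e+00 -3.64233605e-04 -1.82039137e+00] [-1.07380218 -0.91657095  4.61995507] [-0.13602059  0.29541616  0.12766776] 0.319578442722559 0.10884973015752103
```

Request:
servo_tool:
  motion:
    - [-1,0,0,0,0,0.15,0]
    - [-1,0,0,0,0,0.3,0]
    - [-1,0,0,0,0,0.3,0]

```text
clock: 14.65
eef_pos: [586.0, -242.1, 68.1]
tcp_rot: [-1.57, -0.001, -1.871]
contact_force: [-1.7, 0.3, 5.1]
opening: 0.11
```

```bash
python3 st.py
```

```text
14.65 [ 585.97900933 -242.06573722   68.14428479] [-1.57047472e+00 -6.96569148e-04 -1.87141339e+00] [-1.70048675  0.34751344  5.13449059] [-0.07294921  0.29456796  0.84588333] 0.9849295020103455 0.11037039351648913
```

Request:
servo_tool:
  motion:
    - [-1,0,0,0,0,0.15,0]
    - [-1,0,0,0,0,0.3,0]
    - [-1,0,0,0,0,0.3,0]

```text
clock: 15.02
eef_pos: [586.0, -242.1, 68.2]
tcp_rot: [-1.57, -0.001, -1.923]
contact_force: [-1.8, -0.5, 6.2]
opening: 0.108
```

```bash
python3 st.py
```

```text
15.025 [ 585.98564522 -242.1158119    68.16686379] [-1.57041704e+00 -1.01452933e-03 -1.92270434e+00] [-1.81599457 -0.46044363  6.16766053] [-0.05505772  0.33789751  1.32950956] 1.5055033564567566 0.1076606310010946
```

The screw is seated: torque climbed from 0.1 to 1.3 N m past tool yaw about -1.82. On the way back I'll watch where the torque releases, to get the wing-to-tool offset.

Request:
servo_tool:
  motion:
    - [-1,0,0,0,0,-0.15,0]
    - [-1,0,0,0,0,-0.3,0]
    - [-1,0,0,0,0,-0.3,0]

```text
clock: 15.4
eef_pos: [586.0, -242.1, 68.2]
tcp_rot: [-1.57, -0.001, -1.871]
contact_force: [-1.8, -0.7, 4.5]
opening: 0.105
```

```bash
python3 st.py
```

```text
15.4 [ 585.98827854 -242.09883546   68.1603484 ] [-1.57044345e+00 -7.40009790e-04 -1.87069712e+00] [-1.75700631 -0.68708094  4.45207827] [-0.09202788  0.31872985  0.82980769] 0.6397277489304543 0.10533552104188734
```

Request:
servo_tool:
  motion:
    - [-1,0,0,0,0,-0.15,0]
    - [-1,0,0,0,0,-0.3,0]
    - [-1,0,0,0,0,-0.3,0]

```text
clock: 15.78
eef_pos: [586.0, -242.1, 68.2]
tcp_rot: [-1.57, -0.0, -1.82]
contact_force: [-2.0, -1.4, 5.9]
opening: 0.11
```

```bash
python3 st.py
```

```text
15.775 [ 586.0124407  -242.07824927   68.15116392] [-1.57039845e+00 -4.08020345e-04 -1.81966262e+00] [-1.99415558 -1.35975927  5.85564971] [-0.10764616  0.34594785  0.10172737] -0.01642598246689886 0.10998518477118184
```

Request:
servo_tool:
  motion:
    - [-1,0,0,0,0,-0.15,0]
    - [-1,0,0,0,0,-0.3,0]
    - [-1,0,0,0,0,-0.3,0]

```text
clock: 16.15
eef_pos: [586.0, -242.1, 68.2]
tcp_rot: [-1.57, -0.0, -1.768]
contact_force: [-2.8, -0.8, 5.3]
opening: 0.108
```

```bash
python3 st.py
```

```text
16.15 [ 586.0372133  -242.0657564    68.16941312] [-1.57038108e+00 -2.94099470e-04 -1.76762742e+00] [-2.80738917 -0.77121558  5.26114735] [-0.08123605  0.33165564  0.00049586] -0.15773923136293888 0.10787420569178102
```

The response was elastic with no slip, and the seat lies at tool yaw about -1.81. A quarter turn back is yaw about -0.24.

Request:
servo_tool:
  motion:
    - [-1,0,-0.0001,0,0,-0.8,0]
    - [-1,0,-0.0002,0,0,-1.6,0]
    - [-1,0,-0.0003,0,0,-2.5,0]
    - [-1,0,-0.0004,0,0,-3.4,0]
    - [-1,0,-0.0005,0,0,-4.3,0]
    - [-1,0,-0.0006,0,0,-5.2,0]
    - [-1,0,-0.0007,0,0,-6.1,0]
    - [-1,0,-0.0008,0,0,-7,0]
    - [-1,0,-0.0009,0,0,-7.8,0]
    - [-1,0,-0.001,0,0,-8.4,0]
    - [-1,0,-0.001,0,0,-8.76,0]
    - [-1,0,-0.001,0,0,-8.76,0]

```text
clock: 17.65
eef_pos: [585.9, -241.9, 69.1]
tcp_rot: [-1.571, -0.0, -0.238]
contact_force: [-2.2, 0.3, 5.9]
opening: 0.106
```

Request:
servo_tool:
  motion:
    - [-1,0,0,0,0,0,0]
    - [-1,0,0,0,0,0,0]
    - [-1,0,0,0,0,0,0]
    - [-1,0,0,0,0,0,0]

```text
clock: 18.15
eef_pos: [585.9, -241.9, 69.1]
tcp_rot: [-1.571, -0.0, -0.239]
contact_force: [-2.8, 0.9, 4.9]
opening: 0.106
```

```bash
python3 st.py
python3 - <<'E'
from h import *
im=r.grab_frame("side")[:,:,::-1]
a=cv2.resize(im[185:305,235:365],None,fx=5,fy=5,interpolation=cv2.INTER_CUBIC);cv2.imwrite("pics/p10.png",a)
E
```

```text
18.15 [ 585.94149286 -241.89273137   69.14643532] [-1.57089148e+00 -1.60138222e-04 -2.39002857e-01] [-2.83145012  0.92737275  4.92269521] [0.11149529 0.37884228 0.11060256] 0.05528458161279559 0.10620270657165985
```

View pics/p10.png

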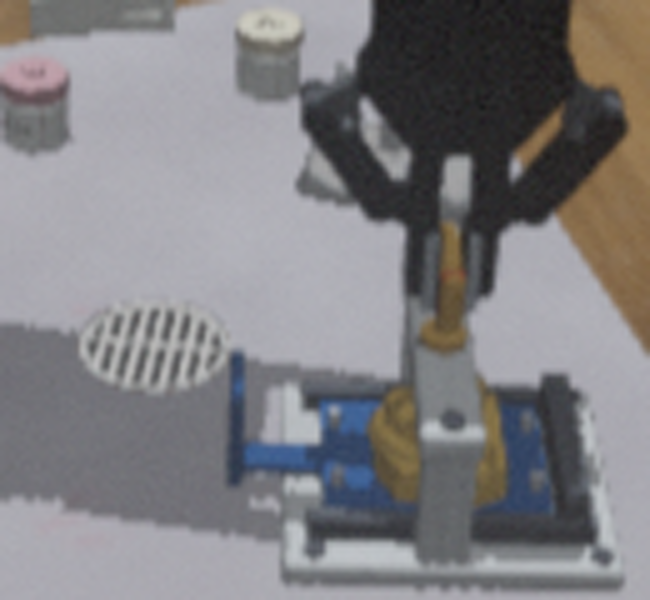

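The blade lies along the bridge with its red end near (452,275), gripped between the pads. The tray is home, with its tab at (237,420), and the jars are undisturbed. Handing in.

```bash
python3 -c "from rig import r;print(r.sign_off())"
```

```text
the job is handed in; nothing more can be done
None
```

The tray is fully home, and the thumbscrew was seated and then backed off a quarter turn. I handed the job in at about 18 s with the gripper still holding the wing.

- **Tray:** I pushed it until the force rose to about 29 N with no further travel. The last picture shows it home. My first push missed: the fingertips sit about 25 mm above the reported TCP and passed just over the tab without touching it. I went 25 mm lower and the second push worked.
- **Thumbscrew seat:** I turned it clockwise about 1.9 rad until the torque climbed to 1.3 N m. The torque came back along the same line, so the grip did not slip. The seat is at tool yaw about -1.81, against -1.80 expected from the jig's measured yaw.
- **Quarter turn:** I backed off to tool yaw -0.239, which is about -1.57 rad and good to roughly 0.02 rad. The yaw moved only 0.001 rad over the last half second.
- **Last checks:** The last picture shows the blade held along the bridge. The two jars look undisturbed. The tin, wax and upper model were outside that picture, and I had no unexplained contact forces.

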